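# Clamp the thin-walled housing in the one-hand bar clamp

### The arm

A 6-joint arm with a two-finger parallel gripper is mounted at the origin on the work surface. World frame = base frame: x ahead of the robot, y to its left, z up, the work surface at z = 0. Lengths are in m, angles in degrees, forces in N, time in s.
With the tool pointing down it reaches from about 0.4 to 0.825 m from the base axis. Payload 7 kg.
Tool frame: the origin (TCP) lies at the very end of the fingers, on their centre line; the grasp point (between the pads) lies 19 mm behind it (r.hold_point_z is the distance from the TCP to the grasp point, in m); z points along the fingers, y is the direction in which the jaws open and shut (so a half turn about z gives the same grasp; the last joint's range is limited). The gripper opens to 88 mm and grips with 3 to 60 N. Pads are 19 mm wide; open, the fingers measure 130 mm over their backs; the gripper's body (78 mm by 193 mm) begins 47 mm behind the grasp point.
Start: joints at [-55.858, 20.546, 0.682, 0, -70.136, -16.507], TCP at [0.204, -0.643, 0.227] pointing down, gripper open.
Joint ranges: [-176.03, 176.03], [-82.01, 121.73], [-58.28, 71.71], [-173.87, 95.51], [-174.79, -0.11], [-173.66, 173.66]. Speed limits (degrees/s): [136.94, 136.94, 172.46, 180, 180, 180].

### API

Orientations are given as [roll, pitch, yaw] about the fixed x, y, z axes, in that order (R = Rz(yaw) Ry(pitch) Rx(roll)).
In Python, from plant import r gives the robot as it stands. The module is installed in compiled form; this text tells all that it offers.
- The arm moves only by the shell command python3 -m inch 'ROWS' [FORCE]. ROWS is text: rows parted by semicolons, each of 7 numbers parted by spaces: the shift along the tool's x, y, z in m, then the turn, a rotation vector about the tool's x, y, z in rad, then the opening, from 0 (shut) to 1 (fully open). In form: tx ty tz ax ay az jaw; .... A call has 1 to 20 rows; each row shifts and turns the commanded pose from where the row before left it, along the tool's axes as they then stand; what a row does not reach is not made up. A row lasts 1/12 s, in which the tool goes at most 41.7 mm and 7.16 degrees, less where a joint would pass 70% of its speed; a pose out of reach is approached as far as the arm can. A call with a gripper value outside its range is refused whole. The fingers move at their own pace and stop on an object; FORCE is the grip in N (left out, the last holds). Time passes only in rows, so rows that do not move let the fingers close. It gives the time, the measured TCP pose, the force and the opening at its end, in the units of the state.
- r.get_state(): the state, without advancing time (a new reading comes with each control period).
- r.capture(name): name is "side" or "top"; returns the picture (420x560x3 uint8, red, green, blue); there is no depth.
- r.camera_params(name): a dict with "vfov" (degrees; the focal length in pixels is half the picture's height over the tangent of half this angle, whatever the lens; pixels are square), "cx", "cy" (the principal point, pixels), "R" (3x3) and "t" (3): a world point X has camera coordinates R X + t. Camera axes: x right, y down, z forward; pixel columns grow to the right and rows downward; lengths in m; the calibration is good to about 2 mm. A picture is of the moment at which its call begins. camera_params takes no time and is no camera call.
- r.close_job(): hands the job in, once; it reports no verdict.
Trained networks look in the newest picture that a camera, given by its name, has taken for a name from the list of things; names that differ only in an ending like _2 or _b are one class to them, and where a whole thing is asked for, a point or a joint stands for the part that bears it (a point fixed in the world has none). Each returns a list of dicts, best first, with "p" (0 to 1); they miss things now and then, are a little off and sometimes report something else, mostly with a low value. They report only what shows in the picture. A call takes as long as a camera call. They do not tell look-alikes from the thing itself.
- r.recognise(target, camera): "xy" ([column, row] in pixels, amid what is visible of it).
The state is a dict: "time_s": time; "joints": joint angles; "qd": joint speeds; "joint_torque": joint torques, N m; "tcp_pos": TCP position; "eef_rot": TCP orientation; "contact_force": force on the tool from outside, world axes, zero at the start; "moment": the same for the moment, N m; "gripper_width": finger opening in m.
Only numpy, scipy, OpenCV 4.12 (cv2) and the standard library are available. Lean on these libraries where they do the work, as an engineer would, in place of code of your own. Each camera call takes 0.05 s, during which the arm holds its last target.

### The job

Take the small aluminium housing out of the red parts tray and set it flat on the plate of the clamping fixture, on the centre line between the two jaws, long side along the clamp, and let go of it. Then squeeze the orange trigger towards its handle, stroke after stroke, until the sliding jaw grips the housing firmly against the fixed jaw, with about 15 N; its walls are thin, so never press it with more than 24 N. Bring the jaw up with the trigger alone, not by pushing on the jaw, leave the trigger released and the housing clamped, and do not disturb the other things on the bench.

Things in the scene. Friction and masses are not known exactly. Their poses are not given: they have to be found in the camera images.
- fixture: clamping fixture bolted to the bench: aluminium plate 100 (x) x 300 (y) x 12 mm with a one-hand bar clamp on it. Origin: centre of the plate's underside, z up, y along the bar; the sliding jaw closes towards +y. Black clamp body y -92 to -12 mm, 58 mm wide at its feet, 27 above, 105 mm high; on it the orange handle and trigger. The rest stays below 62 mm
- fixed_jaw (a point): fixed jaw at the fixture's +y end, 50 mm wide, up to 62 mm over the bench. This point is the mean place of its steel clamping face, which looks to -y (y = 104, z = 36 mm in the fixture's frame). Its fine-adjust spindle has been left anywhere within 5 mm either way, so the real face lies at y = 99 to 109 mm
- nest (a point): point on top of the plate on the centre line (x 0, y 70, z 12 mm in the fixture's frame), axes as the fixture's. A housing set down with its centre here stands 4 to 14 mm clear of the fixed jaw; the sliding jaw then pushes it along the plate up to the fixed jaw and squares it. Up to 8 mm off the centre line is good
- housing: aluminium housing, an open box 40 (x) x 50 (y) x 36 mm high with 3 mm walls and a brass boss inside, 0.1 to 0.2 kg, loose on the floor of the parts tray. Origin: centre of its underside. It is clamped across its 50 mm length: its y axis along the fixture's y axis, either way round
- sliding_jaw: toothed steel bar 8 mm wide through the clamp body, with the black sliding jaw and orange pad at its +y end: 44 mm wide, 16 to 58 mm over the bench. Axes as the fixture's, origin on the bench. A brake drags on the bar with 26 N both ways: it stays where the trigger drove it and keeps its grip when the trigger is let go. Pad and jaws give about 1 mm per 6 N
- jaw_face (a point): centre of the clamping face of the sliding jaw's pad (y = 16, z = 37 mm in the sliding jaw's frame). At the start it is 11 to 29 mm short of a housing that stands at the nest
- trigger (a joint): trigger angle: 0 released (a spring, 1 to 2 N at the lip, brings it back), 0.46 rad fully squeezed. Level axis along the fixture's x at y -35, z 83 mm. Squeezing moves its upper end towards -y. Its pawl catches the bar's teeth (5 mm apart; up to 5 mm lost in catching), then the bar follows by 29 mm per rad: a full stroke gains about 10 mm. Going back the pawl slips over the teeth
- trigger_lip (a point): centre of the smooth round lip (14 mm diameter, 24 mm long across the clamp) at the trigger's top end, 70 mm from its pivot; moves with it: released y -21, z 152 mm, fully squeezed y -53, z 151 mm in the fixture's frame. Its jaw side (+y) is free, so it can be pushed from there towards the handle, or squeezed together with the handle. Blade below: 20 mm wide, 9 mm thick
- trigger_feel (a point): point on the trigger's pivot axis, mid-width. FEEL: pushed level at the lip, the trigger takes 10 to 14 N while the jaw runs free, most early in the stroke. When the housing is pinched between both jaws this climbs by about 0.4 N per newton of grip: stopping at 18 to 20 N on the lip gives about the right grip. Full travel ends on a hard stop, which feels the same: tell it by the trigger's angle
- handle_grip (a point): centre of the fixed orange handle at the lip's height (y -75, z 150 mm in the fixture's frame); 24 mm wide, 18 mm thick along y, up to 170 mm over the bench. Handle and trigger measure 70 mm from outside to outside along y when released, 38 mm fully squeezed
- parts_tray: low red tray fixed to the bench, 200 (x) x 150 (y) mm, floor 3 mm thick, rim 8 mm high. Origin: centre of its underside. The housing is near its -x end, two rings near its +x end
- bezel_a: loose brass ring, 36 mm outside, 7 mm high, in the parts tray; a bystander. Origin under its centre
- bezel_b: loose steel ring, 36 mm outside, 7 mm high, in the parts tray; a bystander. Origin under its centre
- tweezers: steel tweezers 125 mm long, 6 mm high, lying on the bench; a bystander. Origin under the middle, x towards the points
- loupe: black eye loupe, 34 mm across, 30 mm high, standing on the bench; a bystander. Origin under its centre
- screwdriver: small screwdriver with blue handle, 150 mm long, lying on the bench; a bystander. Origin under the middle, x towards the blade
- oil_pot: amber glass jar with red cap, 36 mm across, 55 mm high; a bystander. Origin under its centre
- movement_stand: black round stand with a brass movement on it, 52 mm across, 24 mm high; a bystander. Origin under its centre
Mind the look-alikes: they are no part of the job. Of the things like the housing, leave any that is green; of the rest the smaller one is meant.

How it is judged (in metres and radians):
On the way, in this order (a step that is already met when the one before it is completed fails the run):
1. the housing stands flat on the plate between the jaws, released and not yet clamped (x of housing in the frame of fixture between -0.008 and 0.008 m and y of housing in the frame of fixture between 0.05 and 0.092 m and z of housing in the frame of fixture between 0.009 and 0.0155 m and angle between the y axis of housing and the y axis of fixture, either way round below 0.15 rad and contact force between housing and the fingers below 0.1 N and contact force between housing and sliding_jaw below 4 N and linear speed of housing below 0.03 m/s), for 0.2 s.
2. the sliding jaw grips the housing with more than 8 N (contact force between housing and sliding_jaw above 8 N), for 0.3 s.
At the end, for the whole second after the job is handed in: The housing stands flat on the fixture's plate (within 3 mm of its height), within 8 mm of the centre line, between the jaws and square to them within 0.05 rad, gripped by the sliding jaw with 8 to 24 N, at rest; the trigger is back at its released position (below 0.06 rad) (x of housing in the frame of fixture between -0.008 and 0.008 m and y of housing in the frame of fixture between 0.05 and 0.092 m and z of housing in the frame of fixture between 0.009 and 0.0155 m and angle between the y axis of housing and the y axis of fixture, either way round below 0.05 rad and contact force between housing and sliding_jaw between 8 and 24 N and value of joint trigger below 0.06 rad and linear speed of housing below 0.01 m/s); the robot touches nothing.
It fails at once if the sliding jaw presses the thin-walled housing with more than 24 N (contact force between housing and sliding_jaw above 24 N).
It fails at once if the sliding jaw or its bar is pushed directly by the robot with more than 8 N (contact force between sliding_jaw and the fingers above 8 N or contact force between sliding_jaw and the arm above 8 N).
It fails at once if another thing on the bench or in the tray is moved by more than 20 mm (distance of any of bezel_a, bezel_b, tweezers, loupe, screwdriver, oil_pot, movement_stand from where it was at the start of the episode above 0.02 m).
It also fails if it takes over 61 s, if anything falls off the work surface, if the arm or the gripper's body presses on something with over 40 N, if the wrist force passes 120 N, or if a joint passes its speed limit or range.

## Working session

There is one attempt and no reset: what is moved stays moved. The work goes in short steps, Python scripts to look and compute and a shell command to move; the robot and the scene stay as the last step left them, time stands still between calls to the robot, and variables do not carry over. Pictures are saved under pics/ and viewed, and the job is handed in when it is done.

```bash
mkdir -p pics; ls
python3 - <<'E'
from plant import r
import cv2, numpy as np
for n in ("side","top"):
    im=r.capture(n); cv2.imwrite(f"pics/{n}0.png",cv2.resize(im[:,:,::-1],None,fx=1.4,fy=1.4,interpolation=cv2.INTER_CUBIC))
    p=r.camera_params(n); print(n,p)
print(r.get_state(), r.hold_point_z)
E
```

```text
pics
side {'vfov': 44.466412774042844, 'cx': 282.793004289981, 'cy': 205.97191157532612, 'R': array([[-0.74361476, -0.66837933, -0.01749726],
       [-0.47218543,  0.54350462, -0.69400551],
       [ 0.47336878, -0.50781079, -0.71975704]]), 't': array([0.43847507, 0.24811471, 0.96709012])}
top {'vfov': 54.1201632459285, 'cx': 278.15325512295027, 'cy': 213.2794484355618, 'R': array([[-0.02651465, -0.99963809,  0.00454498],
       [-0.99880578,  0.02630538, -0.04117086],
       [ 0.0410364 , -0.00563118, -0.99914178]]), 't': array([0.09729791, 0.48758899, 1.02865604])}
{'time_s': 0.1, 'joints': array([-5.58568250e+01,  2.05870880e+01,  6.40017316e-01, -1.76579424e-02,
       -7.01344206e+01, -1.65061342e+01]), 'qd': array([-0.03338361, -0.00097153,  0.11962988, -0.01232766,  0.11121134,
        0.03269268]), 'joint_torque': array([-2.02739117e-03, -5.84160054e+01,  2.93750542e+01,  7.01547012e+00,
        1.01073092e-02, -7.78830713e-05]), 'tcp_pos': array([ 0.20435829, -0.6428807 ,  0.22572691]), 'eef_rot': array([ 1.79917150e+02, -7.23882089e-03, -1.62368966e+02]), 'contact_force': array([-0.02295631,  0.37496077, -0.35099286]), 'moment': array([-0.00968569,  0.04811467, -0.01600245]), 'gripper_width': 0.0876534541596449} 0.0188
```

View pics/side0.png

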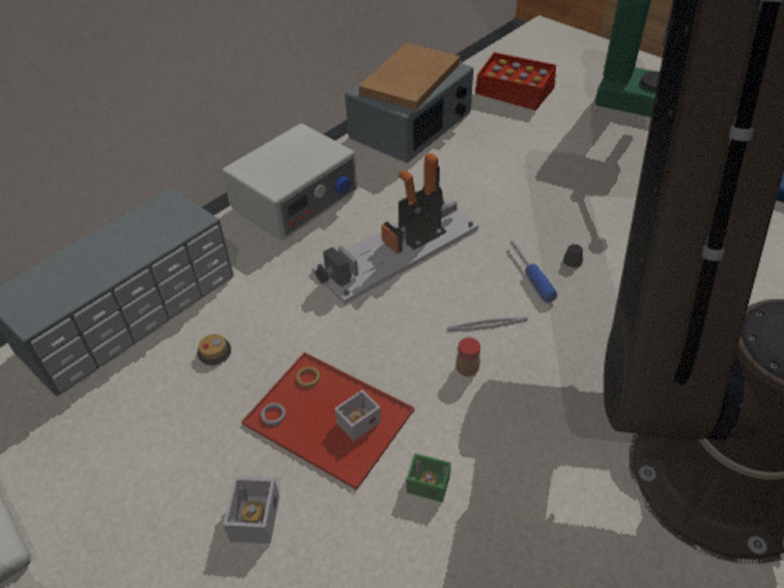

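View pics/top0.png

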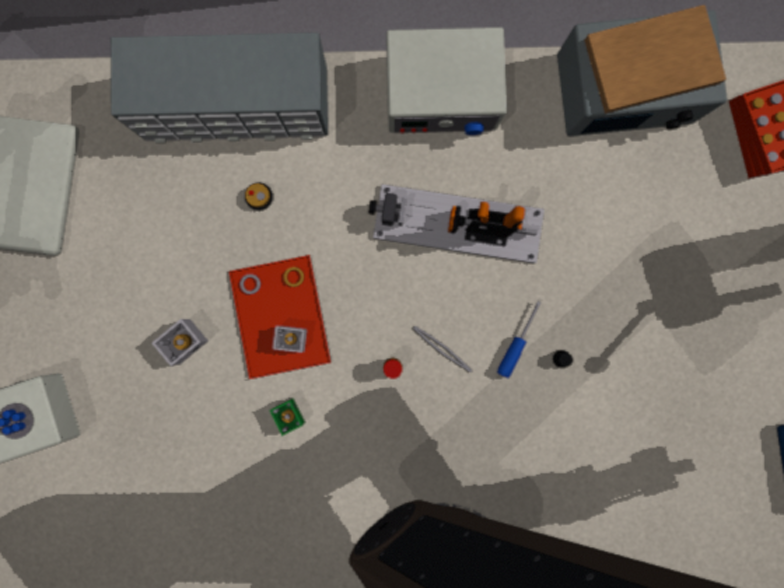

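Run:
```python
from plant import r
import cv2, numpy as np
t=r.capture("top"); s=r.capture("side")
np.save("t.npy",t);np.save("s.npy",s)
def crop(im,x0,y0,x1,y1,f,n): cv2.imwrite(f"pics/{n}.png",cv2.resize(im[y0:y1,x0:x1,::-1],None,fx=f,fy=f,interpolation=cv2.INTER_CUBIC))
crop(t,255,125,395,195,5.5,"tfix"); crop(t,155,180,245,275,6,"ttray")
crop(s,215,105,350,215,5.5,"sfix"); crop(s,170,245,300,350,5.5,"stray")
for n in ["housing","fixture","jaw_face","fixed_jaw","trigger_lip","handle_grip","parts_tray","sliding_jaw"]:
    for c in ("top","side"): print(n,c,[(np.round(d["xy"],1).tolist(),round(d["p"],2)) for d in r.recognise(n,c)[:3]])
```

```text
housing top [([126.2, 242.6], 0.89), ([210.1, 244.1], 0.78), ([207.8, 298.0], 0.72)]
housing side [([177.6, 364.7], 0.85), ([255.8, 294.1], 0.77)]
fixture top [([326.3, 159.7], 0.85), ([281.7, 263.5], 0.62), ([307.3, 244.3], 0.27)]
fixture side [([290.1, 168.4], 0.56)]
jaw_face top [([327.7, 161.0], 0.82), ([179.3, 202.9], 0.56)]
jaw_face side [([281.1, 161.9], 0.88), ([288.9, 173.3], 0.33)]
fixed_jaw top [([327.7, 161.3], 0.97)]
fixed_jaw side [([287.2, 171.6], 0.59)]
trigger_lip top [([346.3, 150.4], 0.67)]
trigger_lip side [([290.8, 129.6], 0.72)]
handle_grip top [([326.9, 158.0], 0.94)]
handle_grip side [([286.7, 170.6], 0.85)]
parts_tray top [([196.1, 222.9], 0.83), ([323.9, 160.6], 0.67), ([177.2, 207.3], 0.32)]
parts_tray side [([231.1, 300.0], 0.74), ([289.1, 169.4], 0.2)]
sliding_jaw top [([328.1, 161.9], 0.68)]
sliding_jaw side []
```

View pics/tfix.png

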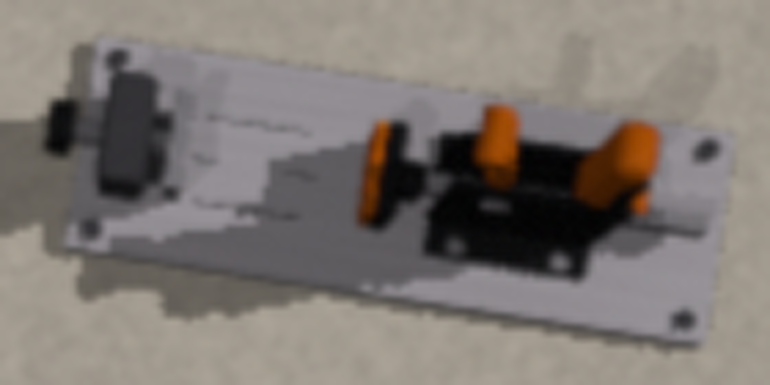

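View pics/ttray.png

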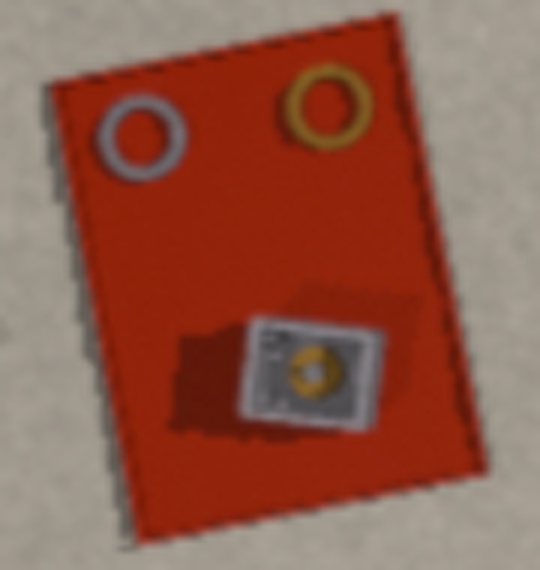

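View pics/sfix.png

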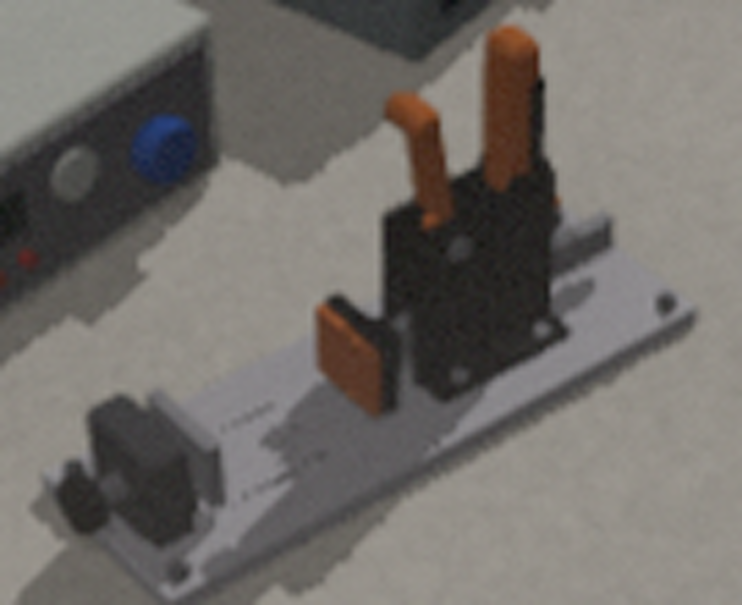

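View pics/stray.png

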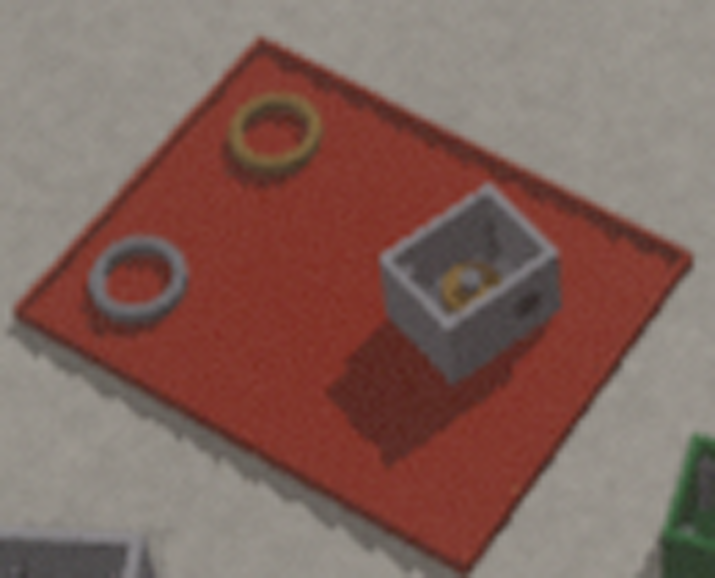

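```bash
cat > h.py <<'E'
import numpy as np
from scipy.optimize import least_squares
from plant import r
P={n:r.camera_params(n) for n in("top","side")}
def proj(n,X):
    p=P[n];f=210/np.tan(np.radians(p["vfov"]/2));c=np.atleast_2d(X)@np.array(p["R"]).T+p["t"]
    return np.c_[p["cx"]+f*c[:,0]/c[:,2],p["cy"]+f*c[:,1]/c[:,2]]
def raw(c,f,off): return (np.array(c,float)+.5)/f-.5+np.array(off)
def W(pose,X):
    x,y,a=pose;X=np.atleast_2d(X);c,s=np.cos(a),np.sin(a)
    return np.c_[x+c*X[:,0]-s*X[:,1],y+s*X[:,0]+c*X[:,1],X[:,2]]
def fit(obs,x0):  # obs: list (cam, X(n,3), px)
    g=lambda q:np.concatenate([(proj(n,W(q,X))-px).ravel() for n,X,px in obs])
    s=least_squares(g,x0,loss="soft_l1");return s.x,g(s.x)
E
python3 - <<'E'
from h import *
tf=lambda c:raw(c,5.5,(255,125)); sf=lambda c:raw(c,5.5,(215,105)); tt=lambda c:raw(c,6,(155,180)); st=lambda c:raw(c,5.5,(170,245))
z=.012
o=[("top",np.array([[.05,.15,z],[-.05,.15,z],[.05,-.15,z],[-.05,-.15,z]]),tf([[95,38],[66,250],[732,128],[700,345]])),
("side",np.array([[-.05,-.15,z],[-.05,.15,z],[.05,.15,z]]),sf([[695,308],[172,592],[42,470]]))]
for sub in (o[:1],o[1:],o):
    F,e=fit(sub,[.6,0,0]); print("fix",F,np.degrees(F[2]),np.round(e,1))
h=.039
C=lambda a,b,z:np.array([[a,b,z],[a,-b,z],[-a,-b,z],[-a,b,z]])
oh=[("top",C(.02,.025,h),tt([[250,313],[387,327],[372,433],[238,418]])),("side",C(.02,.025,h),st([[381,258],[490,183],[560,252],[448,325]]))]
for sub in (oh[:1],oh[1:],oh):
    H,e=fit(sub,[.5,0.05,0]); print("hous",H,np.degrees(H[2]),np.round(e,1))
np.savez("pose.npz",F=F,H=H)
# project nominal key points into side/top with refined
def loc(n,px,zz,F=F): # ray at plane z -> fixture coords
    p=P[n];f=210/np.tan(np.radians(p["vfov"]/2));d=np.array([(px[0]-p["cx"])/f,(px[1]-p["cy"])/f,1])
    R=np.array(p["R"]);c=-R.T@p["t"];d=R.T@d;X=c+d*(zz-c[2])/d[2]
    q=W((0,0,-F[2]),X-np.array([F[0],F[1],0]))[0];return np.round(q*1000,1)
print("pad top front corners side", loc("side",sf([318,302]),.058),loc("side",sf([380,350]),.058))
print("pad front edge top", loc("top",tf([375,122]),.058),loc("top",tf([362,222]),.058))
print("pad bottom corner side",loc("side",sf([377,414]),.016))
print("fixed face top",loc("side",sf([150,392]),.06),loc("side",sf([215,448]),.06),loc("top",tf([168,112]),.06),loc("top",tf([160,165]),.06))
print("lip",loc("top",tf([500,112]),.159),loc("top",tf([498,140]),.152))
for k,X in dict(lip=[0,-.021,.152],lipt=[0,-.021,.159],handle=[0,-.075,.170]).items():
    print(k,(proj("top",W(F,X))[0]-[255,125])*5.5,(proj("side",W(F,X))[0]-[215,105])*5.5)
print("nest",W(F,[0,.07,.012]))
E
```

```text
fix [ 0.62399498 -0.04309878 -0.17085307] -9.789159608224962 [-0.5 -0.2 -1.   0.   0.5  0.4  1.1 -0.2]
fix [ 0.62564131 -0.04288272 -0.17662797] -10.120037110740046 [ 0.9 -1.1 -0.3  1.1 -0.4 -0.3]
fix [ 0.62457816 -0.04269218 -0.1741452 ] -9.977784799124816 [-0.6 -0.6 -1.2 -0.4  0.4  0.4  0.8 -0.3  1.1 -1.   0.1  1.4 -0.1  0.1]
hous [ 0.4238546   0.26160673 -0.131764  ] -7.549520918386502 [ 1.   0.7 -1.5  0.5 -0.8 -0.8  1.2 -0.5]
hous [ 0.4229284   0.26564133 -0.14141244] -8.102336212386307 [-0.2 -0.3  0.1 -0.3  0.  -0.1  0.1  0.8]
hous [ 0.42351815  0.26443309 -0.13951509] -7.993625711551105 [-0.1  0.8 -2.6  0.8 -2.1 -0.6 -0.  -0.4  0.  -0.8  0.3 -0.8  0.2 -0.7
  0.3  0.2]
pad top front corners side [19.5 18.7 58. ] [-22.7  17.   58. ]
pad front edge top [19.1 18.4 58. ] [-25.6  17.8  58. ]
pad bottom corner side [-18.   15.9  16. ]
fixed face top [ 16.5 110.9  60. ] [-29.  109.6  60. ] [  9.6 109.4  60. ] [-14.2 109.4  60. ]
lip [  8.3 -21.7 159. ] [ -1.4 -23.4 152. ]
lip [490.23839694 133.51825199] [412.08675983 113.73752882]
lipt [493.15256763 130.04180357] [411.96082431 100.20503071]
handle [634.38337816 144.74400928] [511.65779047  29.7453132 ]
nest [[0.63670681 0.02624907 0.012     ]]
```

```bash
python3 -m inch '-.0394 -.0008 0 0 0 -.08 1;-.0394 -.0008 0 0 0 -.08 1;-.0394 -.0008 0 0 0 -.08 1;-.0394 -.0008 0 0 0 -.08 1;-.0394 -.0008 0 0 0 -.08 1;-.0394 -.0008 0 0 0 -.08 1;-.0394 -.0008 0 0 0 -.08 1;-.0394 -.0008 0 0 0 -.08 1;-.0394 -.0008 0 0 0 -.08 1;-.0394 -.0008 0 0 0 -.08 1;-.0394 -.0008 0 0 0 -.08 1;-.0394 -.0008 0 0 0 -.08 1;-.0394 -.0008 0 0 0 -.08 1;-.0394 -.0008 0 0 0 -.08 1'
cat > go.py <<'E'
# usage: go.py x y z yaw  -> tool-frame shift/turn from the present pose (shift in present axes)
import sys,numpy as np
from scipy.spatial.transform import Rotation as Ro
from plant import r
s=r.get_state();R=Ro.from_euler("xyz",s["eef_rot"],degrees=True)
x,y,z,yaw=map(float,sys.argv[1:])
T=Ro.from_euler("xyz",[180,0,yaw],degrees=True)
d=np.array([x,y,z])-s["tcp_pos"]
print("t",s["time_s"],"pos",np.round(s["tcp_pos"],4),"rot",np.round(s["eef_rot"],2),"F",np.round(s["contact_force"],1),"w",round(s["gripper_width"],4))
print("shift now-axes",np.round(R.inv().apply(d),4),"goal-axes",np.round(T.inv().apply(d),4),"turn",np.round((R.inv()*T).as_rotvec(),4))
E
python3 go.py .4235 .2645 .227 -98
```

```text
time_s: 2.17
tcp_pos: [0.5672, -0.2632, 0.2264]
eef_rot: [-180.0, -0.0, -98.0]
contact_force: [0.9, -0.5, 0.9]
gripper_width: 0.0877
t 2.1667 pos [ 0.5672 -0.2632  0.2264] rot [-1.7999e+02 -1.0000e-02 -9.7960e+01] F [ 0.9 -0.5  0.9] w 0.0877
shift now-axes [-0.5028  0.2154 -0.0007] goal-axes [-0.5026  0.2157 -0.0006] turn [-0.0001 -0.0001  0.0007]
```

```bash
python3 -m inch '-.0335 .0144 0 0 0 0 .8;-.0335 .0144 0 0 0 0 .8;-.0335 .0144 0 0 0 0 .8;-.0335 .0144 0 0 0 0 .8;-.0335 .0144 0 0 0 0 .8;-.0335 .0144 0 0 0 0 .8;-.0335 .0144 0 0 0 0 .8;-.0335 .0144 0 0 0 0 .8;-.0335 .0144 .018 0 0 0 .8;-.0335 .0144 .018 0 0 0 .8;-.0335 .0144 .018 0 0 0 .8;-.0335 .0144 .018 0 0 0 .8;-.0335 .0144 .018 0 0 0 .8;-.0335 .0144 .018 0 0 0 .8;-.0335 .0144 .018 0 0 0 .8;0 0 0 0 0 0 .8'
python3 go.py .4235 .2645 .015 -98
python3 - <<'E'
from plant import r
import cv2
s=r.capture("side");t=r.capture("top")
cv2.imwrite("pics/s1.png",cv2.resize(s[180:380,120:340,::-1],None,fx=3.5,fy=3,interpolation=3))
cv2.imwrite("pics/t1.png",cv2.resize(t[170:340,100:320,::-1],None,fx=3.5,fy=3.5,interpolation=3))
E
```

```text
time_s: 3.5
tcp_pos: [0.4224, 0.267, 0.0979]
eef_rot: [179.9, -0.1, -98.0]
contact_force: [-0.2, 0.1, -0.6]
gripper_width: 0.0699
t 3.5 pos [0.4224 0.267  0.0979] rot [ 1.7993e+02 -1.0000e-01 -9.7990e+01] F [-0.2  0.1 -0.6] w 0.0699
shift now-axes [ 0.0022 -0.0015  0.0829] goal-axes [ 0.0023 -0.0014  0.0829] turn [ 0.0013 -0.0017  0.0001]
```

View pics/s1.png

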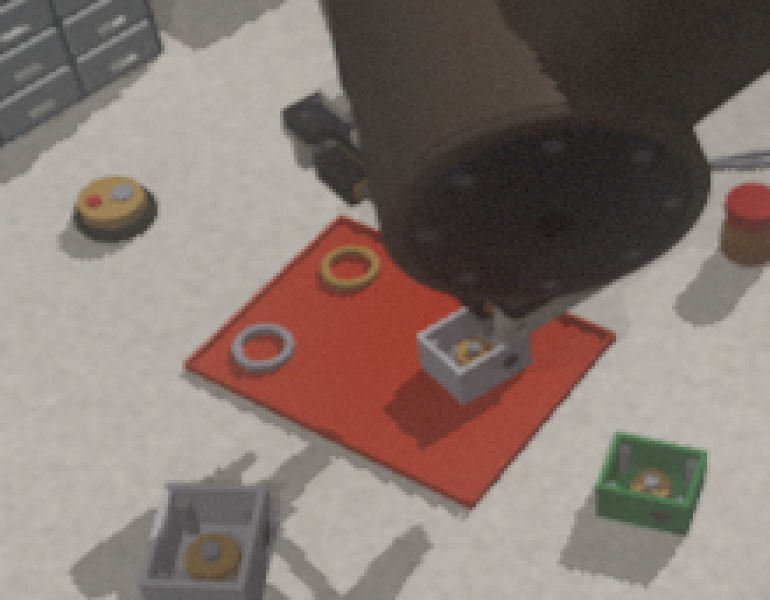

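View pics/t1.png

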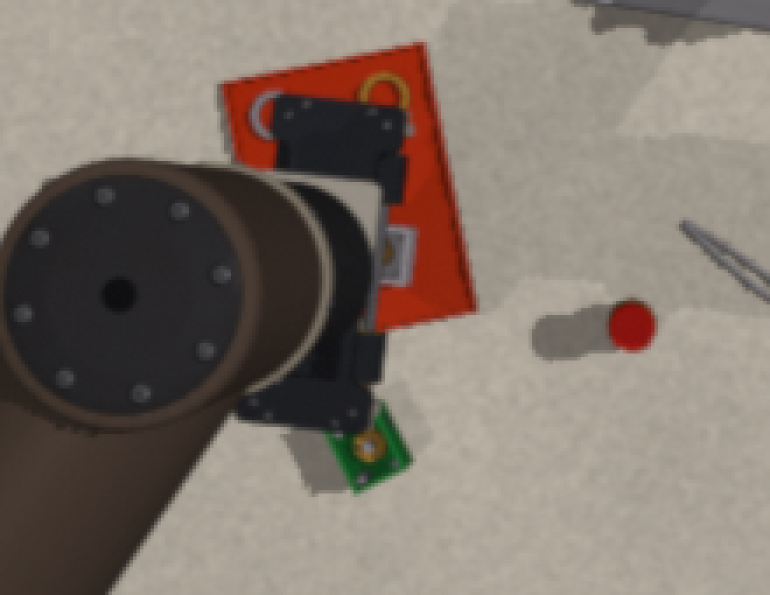

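```bash
python3 -m inch '.0011 -.0007 .02 0 0 0 .8;.0011 -.0007 .02 0 0 0 .8;0 0 .02 0 0 0 .8;0 0 .015 0 0 0 .8;0 0 .006 0 0 0 .8;0 0 0 0 0 0 .8;0 0 0 0 0 0 0;0 0 0 0 0 0 0;0 0 0 0 0 0 0;0 0 0 0 0 0 0;0 0 0 0 0 0 0;0 0 0 0 0 0 0;0 0 0 0 0 0 0' 20
python3 go.py .637 .026 .15 -100
```

```text
time_s: 4.68
tcp_pos: [0.4254, 0.261, 0.0201]
eef_rot: [-180.0, 0.0, -98.2]
contact_force: [-1.0, -0.7, 6.0]
gripper_width: 0.0399
t 4.6833 pos [0.4254 0.261  0.0201] rot [-1.7998e+02  3.0000e-02 -9.8180e+01] F [-1.  -0.7  6. ] w 0.0399
shift now-axes [ 0.2024 -0.243  -0.1299] goal-axes [ 0.1947 -0.2492 -0.1299] turn [-0.0004  0.0005  0.0318]
```

```bash
python3 -m inch '0 0 -.01 0 0 0 0;0 0 -.02 0 0 0 0;0 0 -.03 0 0 0 0;0 0 -.04 0 0 0 0;0 0 -.03 0 0 0 0;0 0 0 0 0 0 0;0 0 0 0 0 0 0;0 0 0 0 0 0 0'
python3 go.py .637 .026 .15 -100
python3 - <<'E'
from plant import r
import cv2
s=r.capture("side");t=r.capture("top")
cv2.imwrite("pics/s2.png",cv2.resize(s[180:380,120:340,::-1],None,fx=3.5,fy=3,interpolation=3))
cv2.imwrite("pics/t2.png",cv2.resize(t[170:340,100:320,::-1],None,fx=3.5,fy=3.5,interpolation=3))
E
```

```text
time_s: 5.35
tcp_pos: [0.4247, 0.2604, 0.1491]
eef_rot: [180.0, -0.0, -98.2]
contact_force: [-0.2, -0.1, -1.9]
gripper_width: 0.0399
t 5.35 pos [0.4247 0.2604 0.1491] rot [ 1.7996e+02 -1.0000e-02 -9.8210e+01] F [-0.2 -0.1 -1.9] w 0.0399
shift now-axes [ 0.2016 -0.2436 -0.0011] goal-axes [ 0.1939 -0.2498 -0.0009] turn [ 0.0007 -0.0002  0.0313]
```

View pics/s2.png

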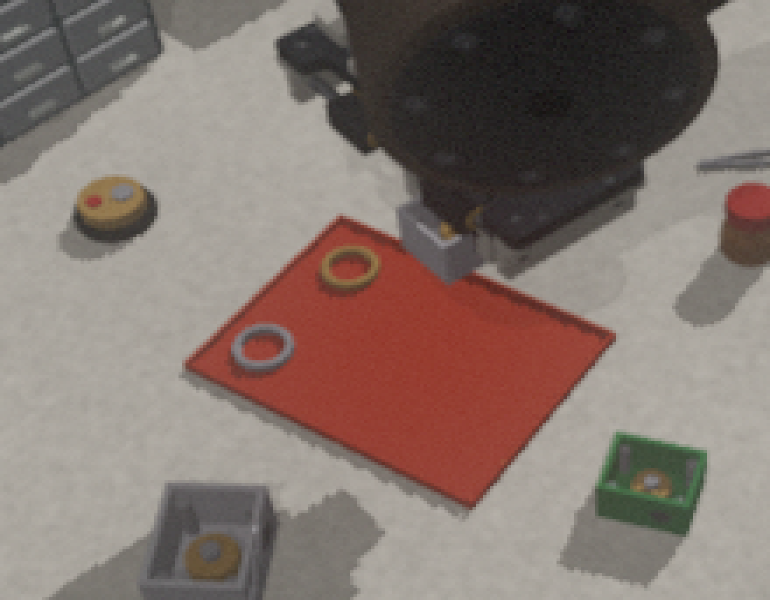

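View pics/t2.png

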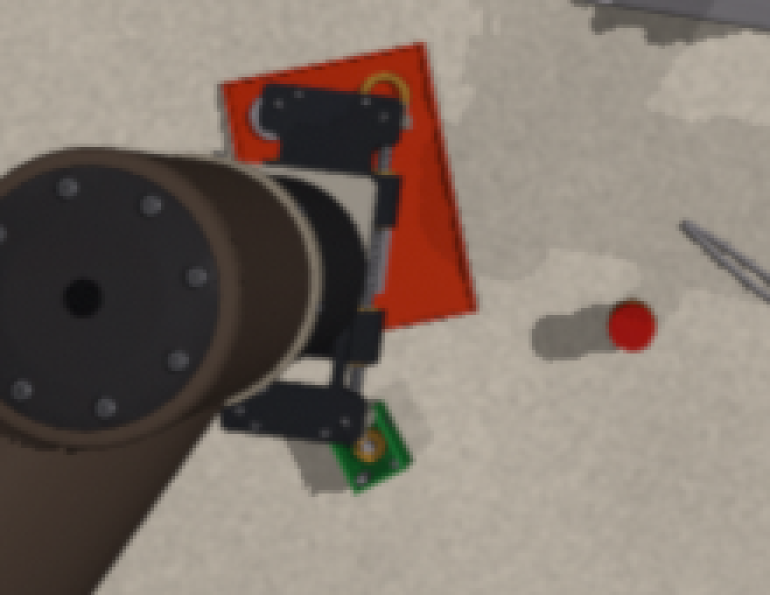

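Run:
```python
from h import *
from plant import r
s=r.get_state();tc=s["tcp_pos"]
px=np.array([[448,283],[400,203],[405,249]])/[3.5,3]+[120,180]
X=np.array([[-.02,.025,.132],[.02,.025,.168],[.02,.025,.132]])
g=lambda q:(proj("side",W((q[0],q[1],np.radians(-8.2)),X+[0,0,q[2]]))-px).ravel()
q=least_squares(g,[.42,.26,0]);print(q.x,g(q.x));
g2=lambda q:g([*q,0]);q=least_squares(g2,[.42,.26]);print(q.x,g2(q.x),q.x-tc[:2])
```

```text
[ 0.425438    0.26145739 -0.00443727] [ 0.6728638   0.41889135 -0.46712828  1.22459978 -0.20833735 -1.68788805]
[0.42272814 0.26364944] [ 0.72952445  0.4972565  -0.50121113  1.14488757 -0.23142636 -1.69140072] [-0.00175233  0.00366553]
```

```bash
python3 - <<'E'
from h import *
def ray(n,px,zz):
    p=P[n];f=210/np.tan(np.radians(p["vfov"]/2));d=np.array([(px[0]-p["cx"])/f,(px[1]-p["cy"])/f,1]);R=np.array(p["R"]);c=-R.T@p["t"];d=R.T@d;return c+d*(zz-c[2])/d[2]
print(ray("top",(319,93),0),ray("side",(286/1.4,230/1.4),0),ray("side",(355/1.4,188/1.4),0))
E
python3 go.py .6367 .0262 .15 -100
```

```text
[ 0.79838138 -0.02936474  0.        ] [0.81436366 0.05308249 0.        ] [ 0.80450247 -0.11917289  0.        ]
t 5.45 pos [0.4245 0.26   0.1482] rot [ 1.7991e+02 -1.2000e-01 -9.8200e+01] F [-0.2  0.3 -1.3] w 0.0399
shift now-axes [ 0.2011 -0.2434 -0.0017] goal-axes [ 0.1934 -0.2496 -0.0018] turn [ 0.0015 -0.0022  0.0313]
```

```bash
python3 -m inch '0 0 0 0 0 .0313 0;.0215 -.0277 0 0 0 0 0;.0215 -.0277 0 0 0 0 0;.0215 -.0277 0 0 0 0 0;.0215 -.0277 0 0 0 0 0;.0215 -.0277 0 0 0 0 0;.0215 -.0277 0 0 0 0 0;.0215 -.0277 0 0 0 0 0;.0215 -.0277 0 0 0 0 0;.0215 -.0277 0 0 0 0 0;0 0 0 0 0 0 0;0 0 0 0 0 0 0;0 0 0 0 0 0 0;0 0 0 0 0 0 0'
python3 go.py .6367 .0262 .06 -100
python3 - <<'E'
from plant import r
import cv2
s=r.capture("side");t=r.capture("top")
cv2.imwrite("pics/s3.png",cv2.resize(s[90:230,200:360,::-1],None,fx=4.5,fy=4,interpolation=3))
E
python3 go.py .6367 .0262 .06 -100
```

```text
time_s: 6.62
tcp_pos: [0.6363, 0.0274, 0.1486]
eef_rot: [179.9, -0.0, -100.0]
contact_force: [-0.1, 0.4, -1.1]
gripper_width: 0.0399
t 6.6167 pos [0.6363 0.0274 0.1486] rot [ 1.799e+02 -4.000e-02 -9.996e+01] F [-0.1  0.4 -1.1] w 0.0399
shift now-axes [ 0.001  -0.0008  0.0886] goal-axes [ 0.0011 -0.0006  0.0886] turn [ 0.0018 -0.0007  0.0008]
t 6.7167 pos [0.6366 0.0279 0.1494] rot [ 1.7997e+02 -1.0000e-02 -9.9910e+01] F [ 0.5  0.1 -1.1] w 0.0397
shift now-axes [ 0.0016 -0.0005  0.0894] goal-axes [ 0.0016 -0.0004  0.0894] turn [ 0.0005 -0.0001  0.0016]
```

View pics/s3.png

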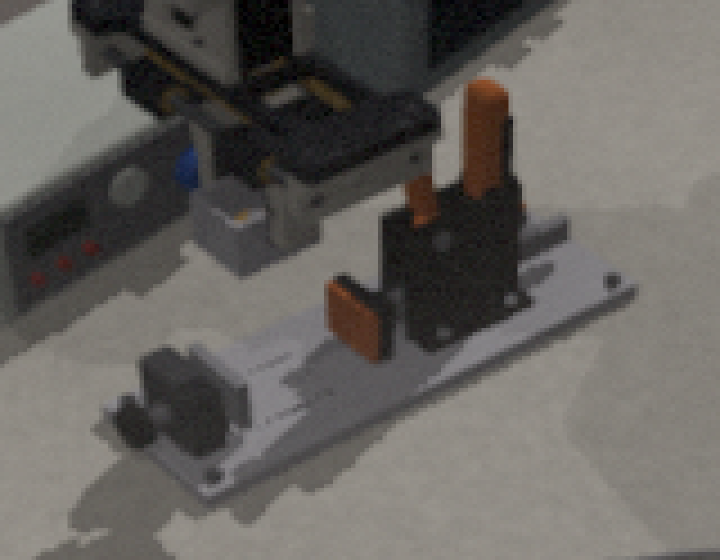

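```bash
python3 -m inch '.001 0 .02 0 0 0 0;0 0 .035 0 0 0 0;0 0 .03 0 0 0 0;0 0 .015 0 0 0 0;0 0 .005 0 0 0 0;0 0 0 0 0 0 0;0 0 0 0 0 0 0;0 0 0 0 0 0 0'
python3 go.py .6367 .0262 .03 -100
python3 - <<'E'
from plant import r
import cv2
s=r.capture("side")
cv2.imwrite("pics/s4.png",cv2.resize(s[90:230,200:360,::-1],None,fx=4.5,fy=4,interpolation=3))
E
```

```text
time_s: 7.38
tcp_pos: [0.6382, 0.0266, 0.0464]
eef_rot: [-179.8, 0.1, -99.9]
contact_force: [-0.1, 0.3, -0.4]
gripper_width: 0.0399
t 7.3833 pos [0.6382 0.0266 0.0464] rot [-1.7985e+02  6.0000e-02 -9.9940e+01] F [-0.1  0.3 -0.4] w 0.0399
shift now-axes [0.0007 0.0015 0.0164] goal-axes [0.0006 0.0014 0.0164] turn [-0.0026  0.0011  0.0011]
```

View pics/s4.png

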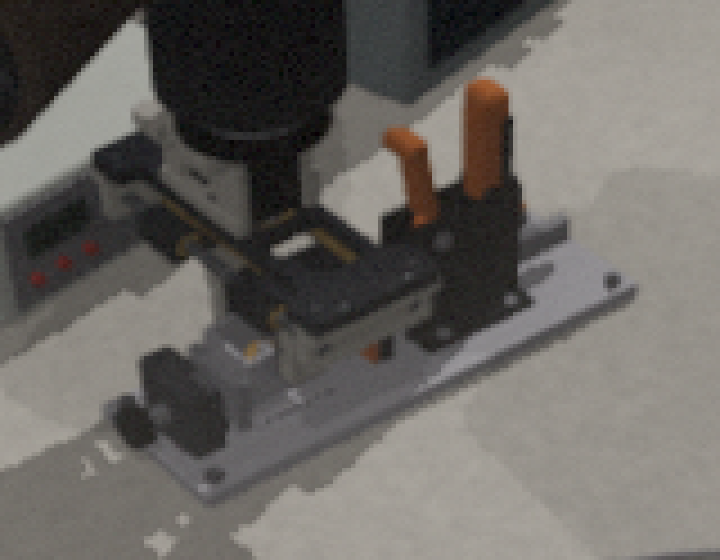

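```bash
python3 -m inch '0 0 .005 0 0 0 0;0 0 .004 0 0 0 0;0 0 .002 0 0 0 0;0 0 0 0 0 0 0;0 0 0 0 0 0 0'
python3 -m inch '0 0 .002 0 0 0 0;0 0 .001 0 0 0 0;0 0 0 0 0 0 0'
python3 -m inch '0 0 .002 0 0 0 0;0 0 0 0 0 0 0'
python3 go.py .6367 .0262 .03 -100
```

```text
time_s: 7.85
tcp_pos: [0.6369, 0.0259, 0.0333]
eef_rot: [180.0, -0.0, -100.0]
contact_force: [0.1, -1.0, -1.5]
gripper_width: 0.0401
time_s: 8.1
tcp_pos: [0.6369, 0.0259, 0.0303]
eef_rot: [180.0, -0.0, -100.0]
contact_force: [-0.3, -0.9, -2.8]
gripper_width: 0.0398
time_s: 8.27
tcp_pos: [0.6373, 0.026, 0.0291]
eef_rot: [-180.0, -0.0, -100.0]
contact_force: [-0.7, -0.6, 2.6]
gripper_width: 0.0397
t 8.2667 pos [0.6373 0.026  0.0291] rot [-179.97   -0.    -99.97] F [-0.7 -0.6  2.6] w 0.0397
shift now-axes [-0.0001  0.0006 -0.0009] goal-axes [-0.0001  0.0006 -0.0009] turn [-0.0005 -0.      0.0006]
```

```bash
python3 -m inch '0 0 0 0 0 0 .65;0 0 0 0 0 0 .65;0 0 0 0 0 0 .65;0 0 0 0 0 0 .65;0 0 0 0 0 0 .65;0 0 -.01 0 0 0 .65;0 0 -.03 0 0 0 .65;0 0 -.04 0 0 0 .65;0 0 -.04 0 0 0 .65;0 0 -.03 0 0 0 .65;0 0 0 0 0 0 .65;0 0 0 0 0 0 .65'
python3 - <<'E'
from plant import r
import cv2
s=r.capture("side");t=r.capture("top")
cv2.imwrite("pics/s5.png",cv2.resize(s[90:230,200:360,::-1],None,fx=4.5,fy=4,interpolation=3))
cv2.imwrite("pics/t5.png",cv2.resize(t[115:215,245:395,::-1],None,fx=5,fy=5,interpolation=3))
E
python3 go.py .6367 .0262 .03 -100
```

```text
time_s: 9.27
tcp_pos: [0.6382, 0.0263, 0.1821]
eef_rot: [-179.7, 0.1, -100.0]
contact_force: [0.4, -0.4, -0.8]
gripper_width: 0.0571
t 9.3667 pos [0.6365 0.026  0.1786] rot [ 1.7998e+02  2.0000e-02 -1.0000e+02] F [-0.3 -0.6 -0.5] w 0.057
shift now-axes [-0.0002 -0.0002  0.1486] goal-axes [-3.000e-04 -1.000e-04  1.486e-01] turn [0.0003 0.0003 0.    ]
```

View pics/s5.png

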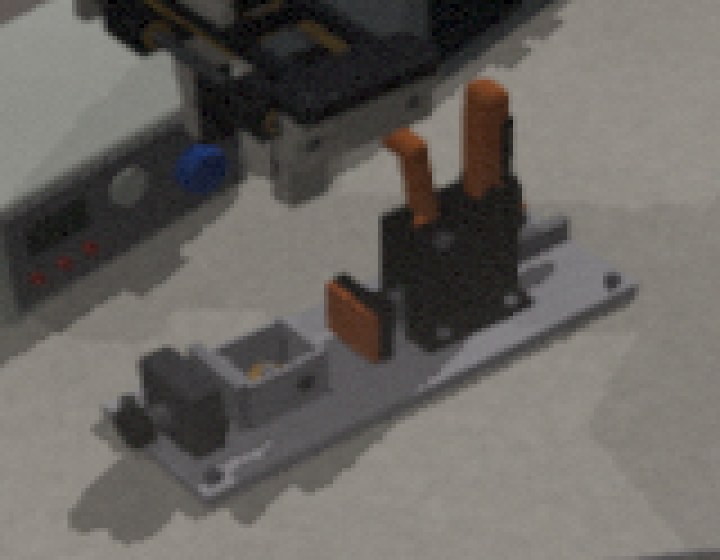

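View pics/t5.png

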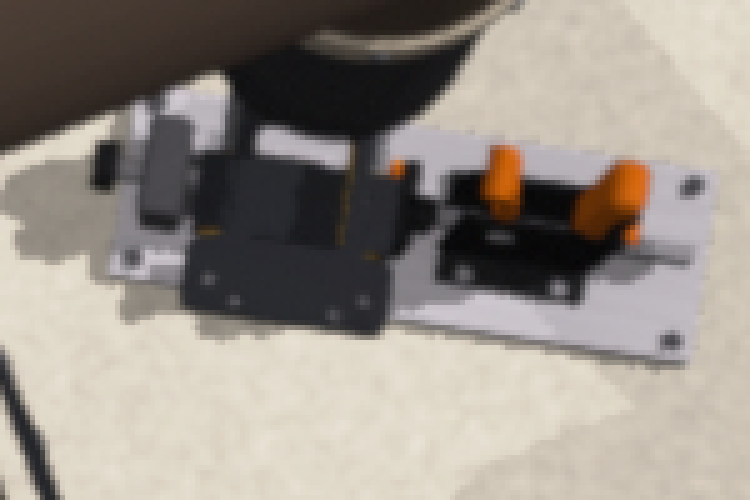

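Run:
```python
from h import *
F=np.load("pose.npz")["F"]
off=lambda c:np.array(c)/[4.5,4]+[200,90]
C=lambda a,b,z:np.array([[a,b,z],[a,-b,z],[-a,-b,z],[-a,b,z]])
for o in ([("side",C(.02,.025,.048)[1:],off([[285,320],[327,347],[240,397]]))],):
    H,e=fit(o,[.63,.03,-.17]);print(H,np.round(e,1)); d=W((0,0,-F[2]),[H[0]-F[0],H[1]-F[1],0]);print(d,H[2]-F[2])
print(W(F,[0,0.001,.145]),W(F,[0,-.021,.145]),W(F,[0,.0,.145]))
```

```text
[ 0.63277229  0.03589757 -0.24537575] [-0.2 -0.  -0.5  2.5  0.8 -1.5]
[[-0.00554677  0.07882084  0.        ]] -0.07123055122876057
[[ 0.62475143 -0.0417073   0.145     ]] [[ 0.62093957 -0.06337455  0.145     ]] [[ 0.62457816 -0.04269218  0.145     ]]
```

```bash
python3 -m inch '.02 0 0 0 0 0 0;.03 0 0 0 0 0 0;.01 0 0 0 0 0 0;0 0 .02 0 0 0 0;0 0 .013 0 0 0 0;0 0 0 0 0 0 0;0 0 0 0 0 0 0' 30
python3 - <<'E'
from plant import r
import cv2
s=r.capture("side");t=r.capture("top")
cv2.imwrite("pics/s6.png",cv2.resize(s[150:210,230:290,::-1],None,fx=10,fy=10,interpolation=3))
cv2.imwrite("pics/s6b.png",cv2.resize(s[90:190,230:350,::-1],None,fx=6,fy=6,interpolation=3))
cv2.imwrite("pics/t6.png",cv2.resize(t[115:215,245:395,::-1],None,fx=5,fy=5,interpolation=3))
E
python3 go.py .6246 -.0427 .145 -100
```

```text
time_s: 9.95
tcp_pos: [0.6257, -0.0334, 0.1441]
eef_rot: [179.8, -0.1, -100.0]
contact_force: [-0.3, 0.4, 1.2]
gripper_width: 0.0157
t 10.05 pos [ 0.6269 -0.033   0.1459] rot [-1.800e+02 -2.000e-02 -9.997e+01] F [-0.1  0.7  0.9] w 0.0079
shift now-axes [0.0099 0.0006 0.0009] goal-axes [0.0099 0.0006 0.0009] turn [-0.     -0.0004  0.0006]
```

View pics/s6.png

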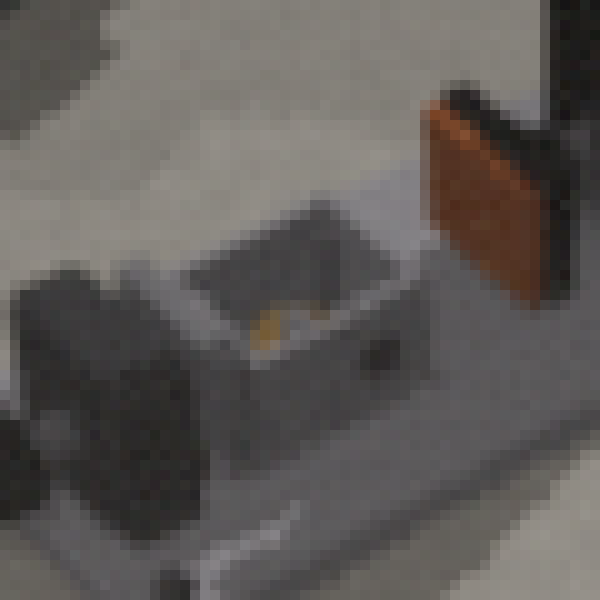

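View pics/s6b.png

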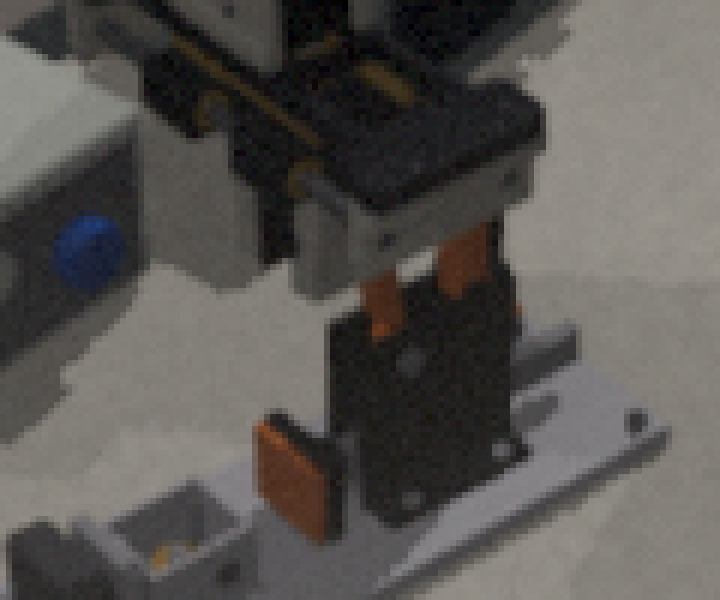

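View pics/t6.png

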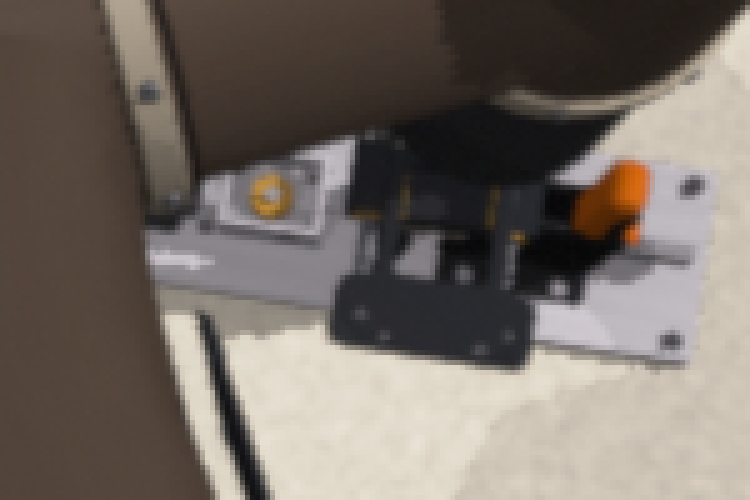

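Run:
```python
from h import *
F=np.load("pose.npz")["F"]
S=lambda c:raw(c,10,(230,150));T=lambda c:raw(c,5,(245,115))
C=lambda a,b,z:np.array([[a,b,z],[a,-b,z],[-a,-b,z],[-a,b,z]])
os_=[("side",np.r_[C(.02,.025,.048),C(.02,.025,.012)[2:]],S([[182,275],[318,198],[430,265],[252,362],[433,378],[252,478]]))]
ot=[("top",C(.02,.025,.048)[1:3],T([[327,163],[320,238]])),("top",np.array([[0,0,.035]]),T([[270,193]]))]
for o in (os_,ot,os_+ot):
    H,e=fit(o,[.63,.03,-.17]);d=W((0,0,-F[2]),[H[0]-F[0],H[1]-F[1],0]);print(np.round(d*1000,1),H[2]-F[2],np.round(e,1))
```

```text
[[-0.3 75.3  0. ]] 0.004607850011387221 [-2.6 -0.   0.7 -1.3 -0.5  0.7  0.3  0.3 -0.3  0.3  1.2 -0.4]
[[-2.2 72.9  0. ]] 0.007425772218199428 [ 0.3 -0.9 -0.5  0.1  0.2  0.7]
[[-0.9 74.3  0. ]] -0.015581901340078946 [-2.1 -0.3  1.4 -1.3  0.   0.8  0.6  0.2  0.2  0.5  1.4 -0.5 -0.1 -1.3
 -1.3 -0.3 -0.3  0.1]
```

```bash
python3 -m inch '.006 0 0 0 0 0 0;.006 0 0 0 0 0 0;.004 0 0 0 0 0 0;.004 0 0 0 0 0 0;.004 0 0 0 0 0 0;0 0 0 0 0 0 0;0 0 0 0 0 0 0'
python3 go.py .6246 -.0427 .145 -100
python3 -m inch '.004 0 0 0 0 0 0;.004 0 0 0 0 0 0;.004 0 0 0 0 0 0;.003 0 0 0 0 0 0;0 0 0 0 0 0 0;0 0 0 0 0 0 0'
python3 go.py .6246 -.0427 .145 -100
```

```text
time_s: 10.63
tcp_pos: [0.6228, -0.0567, 0.1459]
eef_rot: [-180.0, 0.0, -100.0]
contact_force: [0.7, 2.9, 1.5]
gripper_width: 0.0005
t 10.6333 pos [ 0.6228 -0.0567  0.1459] rot [-1.7995e+02  3.0000e-02 -1.0000e+02] F [0.7 2.9 1.5] w 0.0005
shift now-axes [-0.0141  0.0006  0.0009] goal-axes [-0.0141  0.0006  0.0009] turn [-0.0008  0.0006 -0.0001]
time_s: 11.13
tcp_pos: [0.6209, -0.0697, 0.146]
eef_rot: [-179.9, 0.1, -100.0]
contact_force: [0.6, 10.2, 3.3]
gripper_width: 0.0002
t 11.1333 pos [ 0.6209 -0.0697  0.146 ] rot [-1.7989e+02  1.5000e-01 -9.9960e+01] F [ 0.6 10.2  3.3] w 0.0002
shift now-axes [-0.0272  0.001   0.0011] goal-axes [-0.0272  0.001   0.001 ] turn [-0.0019  0.0025  0.0008]
```

```bash
python3 -m inch '.004 0 0 0 0 0 0;.003 0 0 0 0 0 0;0 0 0 0 0 0 0;0 0 0 0 0 0 0'
python3 go.py .6246 -.0427 .145 -100
python3 -m inch '.002 0 0 0 0 0 0;.001 0 0 0 0 0 0;0 0 0 0 0 0 0;0 0 0 0 0 0 0'
python3 go.py .6246 -.0427 .145 -100
python3 - <<'E'
from plant import r
import cv2
s=r.capture("side")
cv2.imwrite("pics/s7.png",cv2.resize(s[90:210,230:350,::-1],None,fx=5,fy=5,interpolation=3))
E
```

```text
time_s: 11.47
tcp_pos: [0.6196, -0.0766, 0.1456]
eef_rot: [-179.9, 0.1, -100.0]
contact_force: [2.5, 10.4, 0.0]
gripper_width: 0.0006
t 11.4667 pos [ 0.6196 -0.0766  0.1456] rot [-1.7991e+02  1.4000e-01 -9.9950e+01] F [ 2.5 10.4  0. ] w 0.0006
shift now-axes [-0.0342  0.0009  0.0007] goal-axes [-0.0342  0.001   0.0006] turn [-0.0016  0.0025  0.0008]
time_s: 11.8
tcp_pos: [0.6192, -0.0789, 0.1454]
eef_rot: [-179.9, 0.2, -99.9]
contact_force: [1.8, 12.3, -1.0]
gripper_width: 0.0005
t 11.8 pos [ 0.6192 -0.0789  0.1454] rot [-179.91    0.18  -99.95] F [ 1.8 12.3 -1. ] w 0.0005
shift now-axes [-0.0366  0.0009  0.0005] goal-axes [-0.0366  0.0009  0.0004] turn [-0.0015  0.0032  0.0009]
```

View pics/s7.png

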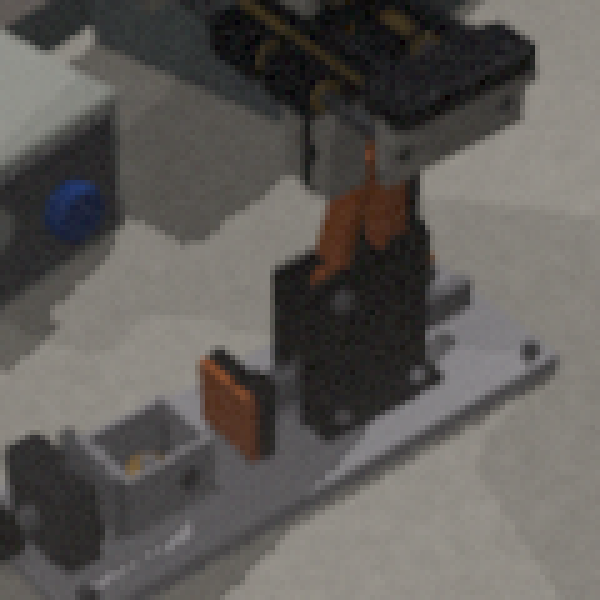

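```bash
python3 -m inch '-.012 0 0 0 0 0 0;-.013 0 0 0 0 0 0;-.012 0 0 0 0 0 0;0 0 0 0 0 0 0;0 0 0 0 0 0 0;.006 0 0 0 0 0 0;.006 0 0 0 0 0 0;.005 0 0 0 0 0 0;.005 0 0 0 0 0 0;.005 0 0 0 0 0 0;.005 0 0 0 0 0 0;.005 0 0 0 0 0 0;0 0 0 0 0 0 0;0 0 0 0 0 0 0'
python3 go.py .6246 -.0427 .145 -100
python3 - <<'E'
from plant import r
import cv2
s=r.capture("side")
cv2.imwrite("pics/s8.png",cv2.resize(s[90:210,230:350,::-1],None,fx=5,fy=5,interpolation=3))
E
```

```text
time_s: 13.02
tcp_pos: [0.6193, -0.0792, 0.1459]
eef_rot: [-179.8, 0.3, -100.0]
contact_force: [1.3, 14.4, 0.9]
gripper_width: 0.0004
t 13.0167 pos [ 0.6193 -0.0792  0.1459] rot [-179.85    0.27 -100.01] F [ 1.3 14.4  0.9] w 0.0004
shift now-axes [-0.0369  0.0012  0.001 ] goal-axes [-0.0369  0.0012  0.0009] turn [-0.0027  0.0047 -0.0002]
```

View pics/s8.png

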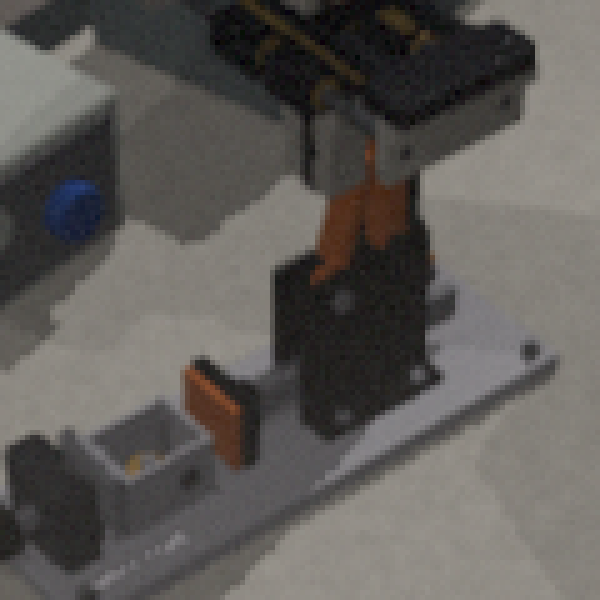

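```bash
python3 -m inch '-.012 0 0 0 0 0 0;-.013 0 0 0 0 0 0;-.012 0 0 0 0 0 0;0 0 0 0 0 0 0;0 0 0 0 0 0 0;.006 0 0 0 0 0 0;.006 0 0 0 0 0 0;.005 0 0 0 0 0 0;.005 0 0 0 0 0 0;.005 0 0 0 0 0 0;.004 0 0 0 0 0 0;.003 0 0 0 0 0 0;.003 0 0 0 0 0 0;0 0 0 0 0 0 0'
python3 go.py .6246 -.0427 .145 -100
python3 - <<'E'
from plant import r
import cv2
s=r.capture("side")
cv2.imwrite("pics/s9.png",cv2.resize(s[90:210,230:350,::-1],None,fx=5,fy=5,interpolation=3))
E
```

```text
time_s: 14.23
tcp_pos: [0.6194, -0.0792, 0.1457]
eef_rot: [-179.8, 0.3, -100.0]
contact_force: [1.9, 15.1, -0.1]
gripper_width: 0.0004
t 14.2333 pos [ 0.6194 -0.0792  0.1457] rot [-179.85    0.29 -100.02] F [ 1.9 15.1 -0.1] w 0.0004
shift now-axes [-0.0368  0.0012  0.0009] goal-axes [-0.0368  0.0012  0.0007] turn [-0.0027  0.005  -0.0003]
```

View pics/s9.png

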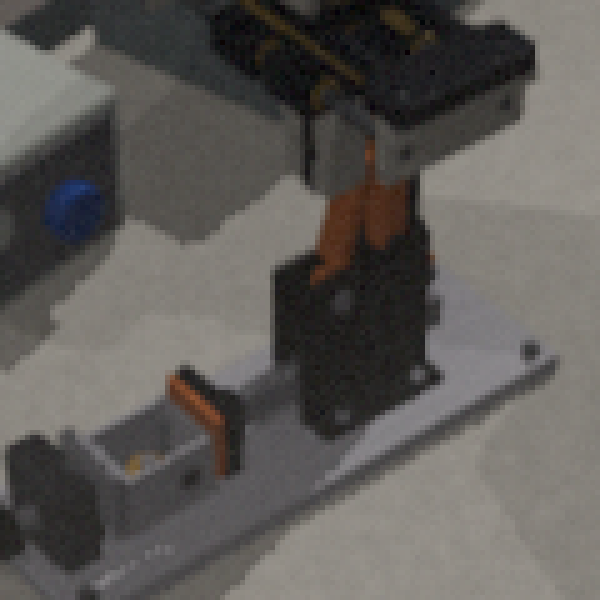

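```bash
python3 -m inch '-.012 0 0 0 0 0 0;-.013 0 0 0 0 0 0;-.012 0 0 0 0 0 0;0 0 0 0 0 0 0;0 0 0 0 0 0 0;.005 0 0 0 0 0 0;.004 0 0 0 0 0 0;.004 0 0 0 0 0 0;.003 0 0 0 0 0 0;0 0 0 0 0 0 0;0 0 0 0 0 0 0'
python3 go.py .6246 -.0427 .145 -100
python3 -m inch '.002 0 0 0 0 0 0;.002 0 0 0 0 0 0;0 0 0 0 0 0 0;0 0 0 0 0 0 0' | grep -E "tcp_pos|force"
python3 -m inch '.002 0 0 0 0 0 0;.002 0 0 0 0 0 0;0 0 0 0 0 0 0;0 0 0 0 0 0 0'| grep -E "tcp_pos|force"
python3 -m inch '.002 0 0 0 0 0 0;.001 0 0 0 0 0 0;0 0 0 0 0 0 0;0 0 0 0 0 0 0'| grep -E "tcp_pos|force"
python3 - <<'E'
from plant import r
import cv2
s=r.capture("side")
cv2.imwrite("pics/s10.png",cv2.resize(s[90:210,230:350,::-1],None,fx=5,fy=5,interpolation=3))
E
```

```text
time_s: 15.2
tcp_pos: [0.6229, -0.0592, 0.1462]
eef_rot: [-179.9, 0.2, -100.0]
contact_force: [0.5, 12.2, 1.9]
gripper_width: 0.0005
t 15.2 pos [ 0.6229 -0.0592  0.1462] rot [-179.85    0.2  -100.  ] F [ 0.5 12.2  1.9] w 0.0005
shift now-axes [-0.0166  0.0012  0.0013] goal-axes [-0.0166  0.0012  0.0012] turn [-0.0026  0.0035 -0.0001]
tcp_pos: [0.6223, -0.063, 0.1463]
contact_force: [1.5, 12.3, 3.4]
tcp_pos: [0.6217, -0.0666, 0.1465]
contact_force: [0.6, 13.5, 3.1]
tcp_pos: [0.6213, -0.0692, 0.1465]
contact_force: [0.0, 15.4, 4.6]
```

View pics/s10.png

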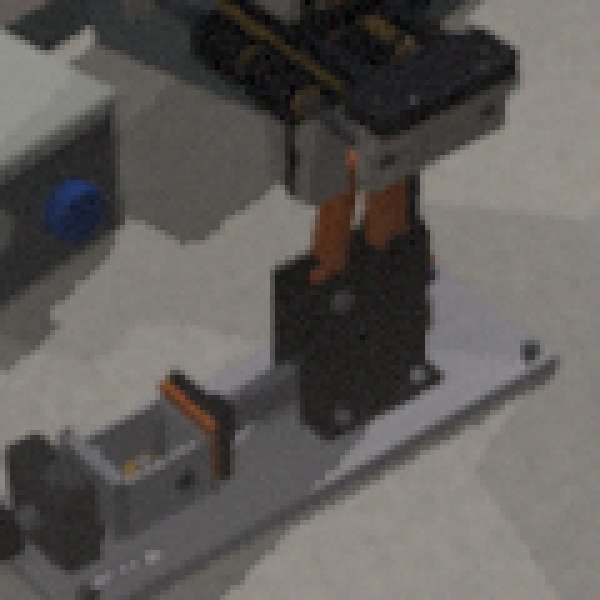

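```bash
python3 -m inch '.001 0 0 0 0 0 0;0 0 0 0 0 0 0;0 0 0 0 0 0 0' | grep -E "tcp_pos|force"
python3 -c "
from plant import r
import numpy as np
for i in range(4): r.capture('side');print(np.round(r.get_state()['contact_force'],1))
import cv2
s=r.capture('side')
cv2.imwrite('pics/s11.png',cv2.resize(s[155:215,220:290,::-1],None,fx=10,fy=10,interpolation=3))
"
```

```text
tcp_pos: [0.6212, -0.07, 0.1465]
contact_force: [0.0, 16.8, 4.5]
[ 0.7 15.6  4.2]
[ 0.3 16.   4.3]
[ 0.2 16.2  4.8]
[ 1.2 16.5  5.1]
```

View pics/s11.png

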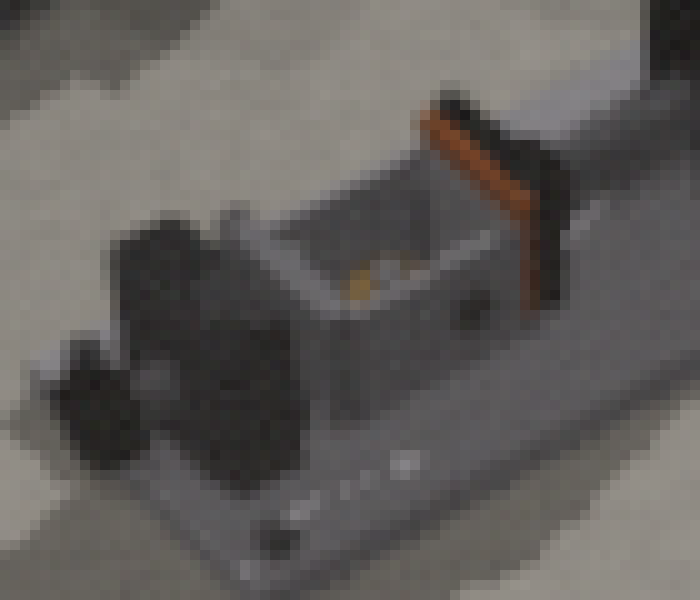

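```bash
python3 -m inch '.001 0 0 0 0 0 0;0 0 0 0 0 0 0;0 0 0 0 0 0 0' | grep -E "tcp_pos|force"
python3 -m inch '.001 0 0 0 0 0 0;0 0 0 0 0 0 0;0 0 0 0 0 0 0' | grep -E "tcp_pos|force"
python3 -c "
from plant import r
import numpy as np
for i in range(4): r.capture('side');print(np.round(r.get_state()['contact_force'],1))
"
```

```text
tcp_pos: [0.621, -0.0709, 0.1465]
contact_force: [-0.6, 16.1, 4.4]
tcp_pos: [0.6209, -0.0718, 0.1465]
contact_force: [0.9, 17.2, 4.9]
[ 0.1 18.   4.8]
[ 0.9 16.8  4.9]
[ 0.4 16.5  4.3]
[ 0.5 16.9  5.4]
```

```bash
python3 -m inch '.001 0 0 0 0 0 0;0 0 0 0 0 0 0;0 0 0 0 0 0 0' | grep -E "tcp_pos|force"
python3 -c "
from plant import r
import numpy as np
a=[]
for i in range(6): r.capture('side');a.append(r.get_state()['contact_force'])
print(np.round(a,1),np.mean(a,0))
"
```

```text
tcp_pos: [0.6207, -0.0727, 0.1464]
contact_force: [0.7, 16.1, 4.0]
[[ 0.  17.5  4.6]
 [ 1.  17.7  4.6]
 [ 1.5 17.1  3.9]
 [ 0.5 17.1  4.6]
 [ 1.1 17.2  4.9]
 [ 0.7 16.6  4.8]] [ 0.79500996 17.19814794  4.5857875 ]
```

```bash
python3 -m inch '-.004 0 0 0 0 0 0;-.006 0 0 0 0 0 0;-.01 0 0 0 0 0 0;-.01 0 0 0 0 0 0;-.01 0 0 0 0 0 0;-.01 0 0 0 0 0 0;0 0 -.02 0 0 0 0;0 0 -.035 0 0 0 0;0 0 -.035 0 0 0 0;0 0 -.035 0 0 0 0;0 0 0 0 0 0 0;0 0 0 0 0 0 0;0 0 0 0 0 0 0'
python3 - <<'E'
from plant import r
import cv2
s=r.capture("side")
cv2.imwrite("pics/s12.png",cv2.resize(s[90:215,220:350,::-1],None,fx=5,fy=4.8,interpolation=3))
t=r.capture("top")
cv2.imwrite("pics/t12.png",cv2.resize(t[:,:,::-1],None,fx=1.4,fy=1.4,interpolation=3))
E
```

```text
time_s: 19.08
tcp_pos: [0.6275, -0.0257, 0.2701]
eef_rot: [180.0, 0.0, -100.0]
contact_force: [0.3, -0.5, 0.2]
gripper_width: 0.0008
```

View pics/s12.png

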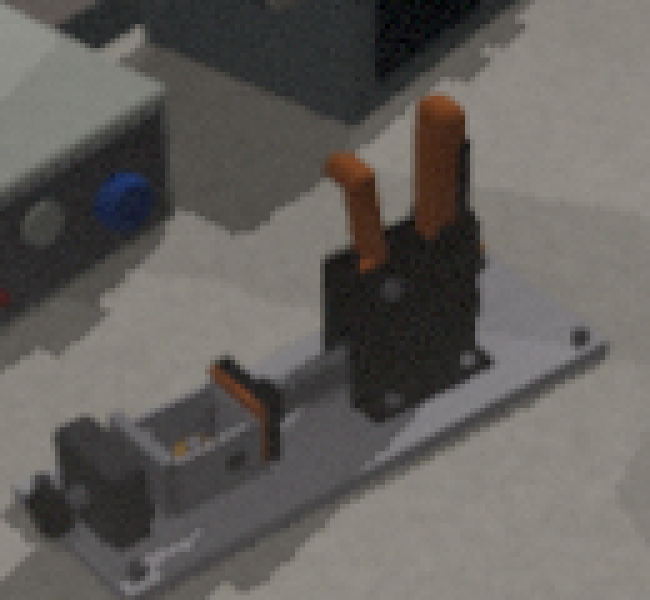

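View pics/t12.png

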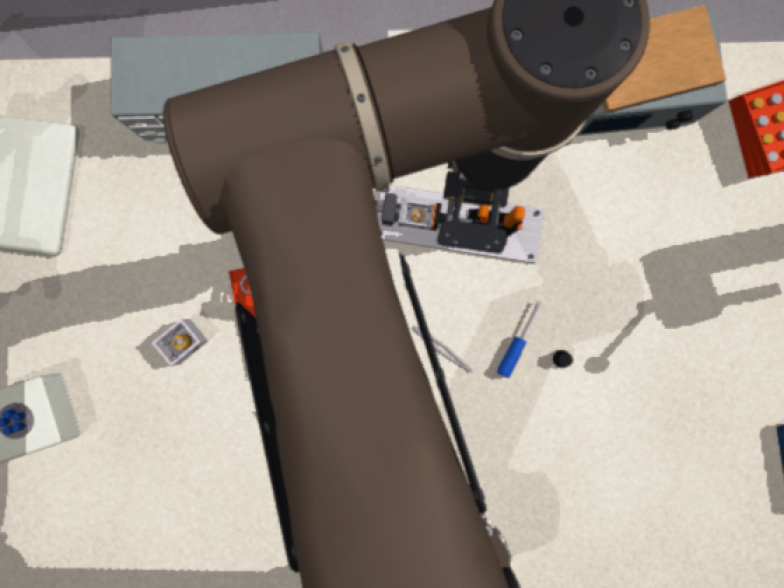

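Run:
```python
from plant import r
import cv2
t=r.capture("top")
cv2.imwrite("pics/t13.png",cv2.resize(t[120:190,260:350,::-1],None,fx=8.5,fy=8.5,interpolation=3))
```

```text
(no output)
```

View pics/t13.png

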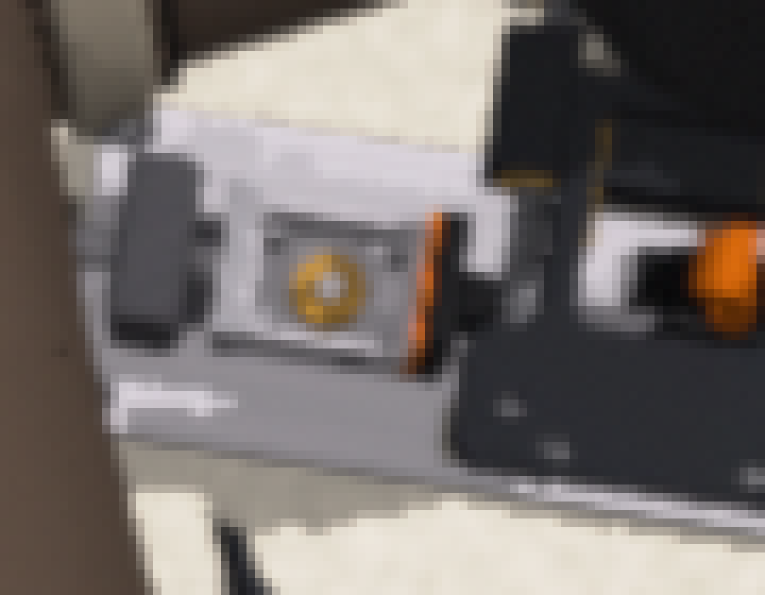

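```bash
python3 -m inch '0 0 .04 0 0 0 0;0 0 .04 0 0 0 0;0 0 .035 0 0 0 0;.005 0 .009 0 0 0 0;.006 0 0 0 0 0 0;.005 0 0 0 0 0 0;.005 0 0 0 0 0 0;0 0 0 0 0 0 0;0 0 0 0 0 0 0' | grep -E "tcp_pos|force"
python3 -m inch '.002 0 0 0 0 0 0;.002 0 0 0 0 0 0;0 0 0 0 0 0 0;0 0 0 0 0 0 0' | grep -E "tcp_pos|force"
python3 -m inch '.002 0 0 0 0 0 0;0 0 0 0 0 0 0;0 0 0 0 0 0 0' | grep -E "tcp_pos|force"
```

```text
tcp_pos: [0.6253, -0.0472, 0.1487]
contact_force: [0.3, 0.4, 0.9]
tcp_pos: [0.6236, -0.0508, 0.1468]
contact_force: [0.6, 0.5, 0.7]
tcp_pos: [0.6231, -0.0529, 0.1465]
contact_force: [0.2, 1.9, -0.1]
```

```bash
for i in 1; do python3 -m inch '.002 0 0 0 0 0 0;0 0 0 0 0 0 0' | grep -E "tcp_pos|force"; done
python3 -m inch '.002 0 0 0 0 0 0;0 0 0 0 0 0 0' | grep -E "tcp_pos|force"
python3 -m inch '.002 0 0 0 0 0 0;0 0 0 0 0 0 0' | grep -E "tcp_pos|force"
python3 -m inch '.001 0 0 0 0 0 0;0 0 0 0 0 0 0' | grep -E "tcp_pos|force"
```

```text
tcp_pos: [0.6228, -0.0548, 0.1465]
contact_force: [-0.4, 1.5, 0.0]
tcp_pos: [0.6227, -0.0562, 0.1467]
contact_force: [0.0, 5.5, 0.2]
tcp_pos: [0.6226, -0.0573, 0.1468]
contact_force: [-0.5, 9.4, 1.6]
tcp_pos: [0.6225, -0.0578, 0.1468]
contact_force: [-0.7, 12.4, 2.4]
```

```bash
python3 -m inch '.001 0 0 0 0 0 0;0 0 0 0 0 0 0;0 0 0 0 0 0 0' | grep -E "tcp_pos|force"
python3 -m inch '.0005 0 0 0 0 0 0;0 0 0 0 0 0 0;0 0 0 0 0 0 0' | grep -E "tcp_pos|force"
```

```text
tcp_pos: [0.6225, -0.0583, 0.1469]
contact_force: [-0.7, 13.2, 3.2]
tcp_pos: [0.6224, -0.0585, 0.1469]
contact_force: [-0.6, 13.7, 3.5]
```

```bash
python3 -m inch '.001 0 0 0 0 0 0;0 0 0 0 0 0 0;0 0 0 0 0 0 0' | grep -E "tcp_pos|force"
python3 -m inch '.001 0 0 0 0 0 0;0 0 0 0 0 0 0;0 0 0 0 0 0 0' | grep -E "tcp_pos|force"
python3 -c "
from plant import r
import numpy as np
a=[]
for i in range(4): r.capture('side');a.append(r.get_state()['contact_force'])
print(np.mean(a,0),r.get_state()['tcp_pos'],r.get_state()['time_s'])
"
```

```text
tcp_pos: [0.6224, -0.0591, 0.147]
contact_force: [-1.4, 16.3, 2.3]
tcp_pos: [0.6223, -0.0596, 0.147]
contact_force: [-0.9, 18.4, 5.0]
[-0.72559901 17.92896241  4.92615642] [ 0.62227158 -0.05962182  0.14702602] 22.4333
```

```bash
python3 -m inch '-.004 0 0 0 0 0 0;-.006 0 0 0 0 0 0;-.01 0 0 0 0 0 0;-.01 0 0 0 0 0 0;-.004 0 0 0 0 0 0;0 0 -.02 0 0 0 0;0 0 -.035 0 0 0 0;0 0 -.035 0 0 0 0;0 0 -.035 0 0 0 0;0 0 0 0 0 0 0;0 0 0 0 0 0 0;0 0 0 0 0 0 0'
python3 - <<'E'
from plant import r
import cv2
s=r.capture("side")
cv2.imwrite("pics/s14.png",cv2.resize(s[:,:,::-1],None,fx=1.4,fy=1.4,interpolation=3))
cv2.imwrite("pics/s14z.png",cv2.resize(s[90:215,220:350,::-1],None,fx=5,fy=4.8,interpolation=3))
E
```

```text
time_s: 23.43
tcp_pos: [0.6269, -0.0296, 0.2712]
eef_rot: [180.0, 0.0, -100.0]
contact_force: [0.4, -0.5, 0.0]
gripper_width: 0.0006
```

View pics/s14.png

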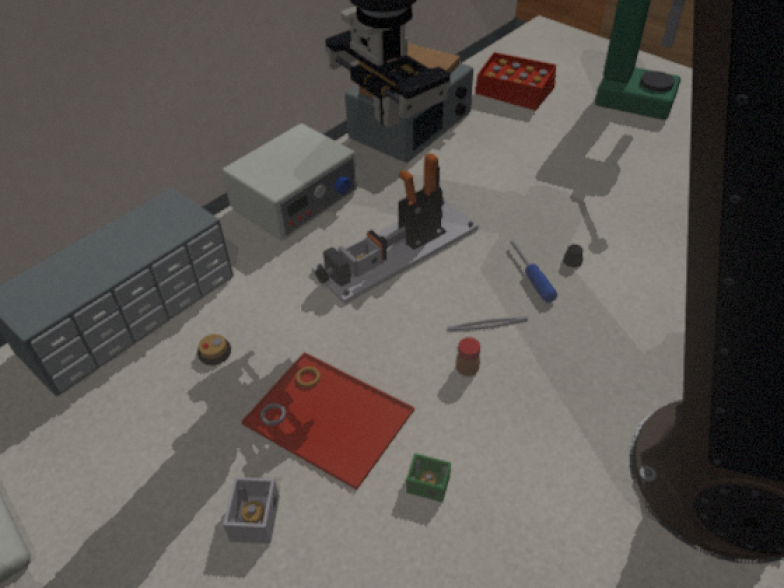

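View pics/s14z.png

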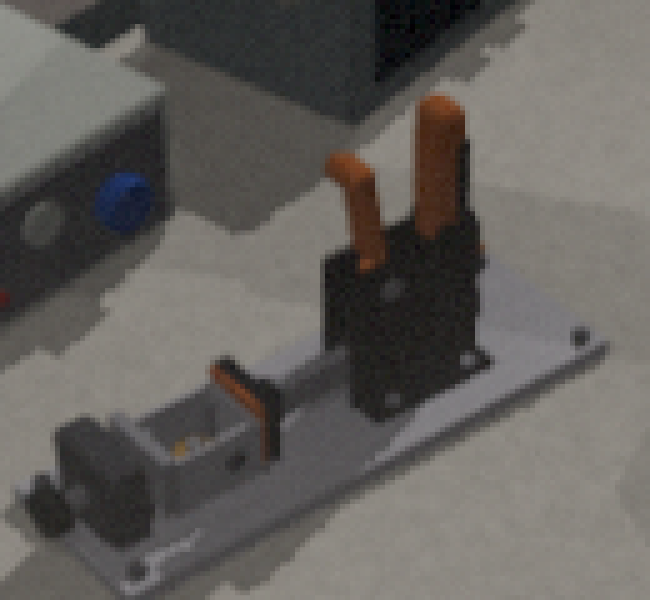

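The picture shows the housing clamped between the pad (around 250,410) and the fixed jaw (120,480). The trigger stands released at (345,165), the arm is clear and the other things are in place. I'm handing the job in.

```bash
python3 -c "
from plant import r
print(r.close_job())"
```

```text
the job is handed in; nothing more can be done
None
```

The housing is clamped on the fixture and the job is handed in at about 23.5 s. I took the small grey housing from the tray and set it flat on the plate. It stood about 1 mm off the centre line, at y ≈ 74 mm in the fixture's frame, and square within the accuracy of the camera fit. I then brought the jaw up with the trigger alone: three full strokes and a partial fourth that ended at 17.2 N on the lip, well short of the hard stop.

**Grip:** I could not measure it directly. Estimates from the lip force run from about 11 to 17 N. I stopped at 17.2 N, a little under the advised 18 to 20 N, because this trigger had needed only about 10 N when running free at that angle. A later test push to 17.9 N showed no sign of the bar moving on, so I take the grip to be at least about 12 N.

**Last pictures:** The housing is held between the pad and the fixed jaw, the trigger is back at its released position, and the arm is clear. The other things look unmoved by eye; I did not measure their positions.

**Disagreements:** The two cameras differed by 2 to 4 mm on the housing's position, within what the task allows. One early rough fit of the placed housing gave −5.5 mm off the centre line; I replaced it with a cleaner fit. The networks' labels on the fixture's parts were mostly unreliable, so I measured from the pictures instead.

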